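# Clear and uncap the lamp fitting

## Task

Somebody has parked a stacking cup on the cap of the lamp fitting: first nest that cup, pushed home and upright, in the matching cup standing on the bench, without shifting that one from its place. Then get the fitting's cap off: it may have an ordinary or a reverse quarter-turn thread and nothing shows which, so try it one way and, if it will not come, the other way. Finish holding the cap in the gripper, level, lifted about 7 cm from where it sat and touching nothing else; do not put it down or let go, and leave everything else on the bench as it stands.

Things in the scene. Friction and masses are not known exactly. Their poses are not given: they have to be found in the camera images.
- cap: Round dark ribbed steel cap, 52 mm across, 36 mm tall, about 80 g, seated on the lamp fitting, underside 70 mm above the bench. Origin at the centre of its underside, z up; yaw within 5 degrees of 0 at the start. A hidden quarter-turn thread holds it; which way frees it, seen from above, is drawn anew for every start and cannot be seen.
- cap_top (a point): Centre of the cap's flat top, 36 mm above its underside. The wrong way the cap meets a firm stop after 5 to 15 degrees and stays locked (it lifts only 2 mm). The right way it turns easily to a firm stop 60 to 70 degrees from the start; at that stop it lifts straight off; it stays locked for the first 50 degrees. Hard against a stop the fingers slip round the cap: ease off a little before lifting.
- fitting: Lamp fitting fixed to the bench: grey drum 76 mm across, dark round foot plate 100 mm across. Origin at the centre of its underside, z up. A black cable gland 22 mm thick sticks out to 70 mm from the axis along its +x, 34 mm up.
- fitting_top (a point): Centre of the fitting's flat top, 70 mm above the bench, on which the cap sits. The hidden thread stands 26 mm up from here, inside the cap.
- cup_parked: Stepped white plastic stacking cup, about 60 g, standing upright on the cap, up to 4 mm off its centre. 95 mm tall; the upper 30 mm is an upright band 64 mm across outside (up to 66 at its slight corners), 59 mm inside; below it a cone, 55 mm across 65 mm up and 37 mm at the foot. Origin at the centre of its underside, z to the rim.
- parked_rim (a point): Centre of the parked cup's mouth, level with its rim, 95 mm from its underside. Nested home, the lower edge of its band sits on the twin's rim: its origin is then 30 mm above the twin's and the whole band stands out above the twin.
- cup_bench: The identical twin cup standing upright on the bench, open, about 90 g; same sizes. Origin at the centre of its underside, z up.
- bench_rim (a point): Centre of the twin's mouth, level with its rim, 95 mm above the bench.
- big_cup: Bystander: a larger cup of the same stepped form, white plastic, rim 86 mm wide, 128 mm tall; origin at the centre of its underside. It does not belong to the pair.
- junction_box: Bystander: square plastic junction box 60 x 60 x 40 mm; origin at the centre of its underside.
- tape_roll: Bystander: black tape roll lying flat, 90 mm across, 19 mm high; origin at the centre of its underside.
- lamp_carton: Bystander: upright lamp carton 65 x 65 x 100 mm, white with a blue band; origin at the centre of its underside.
- spray_can: Bystander: standing aluminium spray can, 54 mm across, 150 mm tall; origin at the centre of its underside.
- screwdriver: Bystander: screwdriver about 190 mm long lying on the bench at the robot's left; origin under the middle, x along it.
- spanner: Bystander: spanner about 170 mm long lying on the bench at the robot's right; origin under the middle, x along it.
Mind the look-alikes: they are no part of the job. Leave any orange or red look-alike of the cup_parked alone.

How it is judged:
By the outcome, as a careful person would: the job done as asked, in the order asked, and still so for the second after the job is handed in, while the arm keeps its last pose, push and grip.
It also fails if it takes over 64 s, if anything falls off the work surface, if the arm or the gripper's body presses on something with over 40 N, if the wrist force passes 120 N, or if a joint passes its speed limit or range.

## Robot

A 6-joint arm with a two-finger parallel gripper is mounted at the origin on the work surface. World frame = base frame: x ahead of the robot, y to its left, z up, the work surface at z = 0. Lengths are in mm, angles in rad, forces in N, time in s.
With the tool pointing down it reaches from about 325 to 875 mm from the base axis. Payload 4.4 kg.
Tool frame: the origin (TCP) lies on the centre line of the jaws, within the pads' length; the fingertips stand ahead of it and the grasp point (between the pads) lies 6 mm ahead of it (ctrl.tcp_to_tips is the z of the fingertips in the tool frame, in mm); z points along the fingers, y is the direction in which the jaws open and shut (so a half turn about z gives the same grasp; the last joint's range is limited). The gripper opens to 85 mm and grips with 20 to 120 N. Pads are 22 mm wide; open, the fingers measure 114 mm over their backs; the gripper's body (76 mm by 85 mm) begins 54 mm behind the grasp point. The pads swing forward as they close: fully open they stand 13 mm farther back than shut.
Start: joints at [1.179, 0.207, 1.542, -0, 1.393, -0.15], TCP at [137.136, 558.41, 256.282] pointing down, gripper open.
Joint ranges: [-2.73, 2.73], [-0.86, 2.22], [0.23, 2.46], [-1.11, 4.25], [0.08, 2.63], [-2.82, 2.82]. Speed limits (rad/s): [2.79, 2.79, 3.14, 3.14, 3.14, 3.14].

## Interface

Orientations are given as a 3x3 rotation matrix whose columns are the frame's x, y, z axes.
In Python, from plant import ctrl, sensors, optics gives the robot as it stands. Calls block until the motion is done:
- ctrl.move_ptp(position, orientation): joint-space move of the TCP to a pose.
- ctrl.move_l(position, rot=None, vel=150, threshold=None): straight line of the TCP; rot=None keeps the orientation; vel is the mean speed in mm/s. With threshold (N) it stops when the force on the tool has changed by that much, and returns True; else False.
- ctrl.set_joints(angles): joint-space move.
- ctrl.gripper_to(opening, force=None): finger opening in mm; force is the grip in N (None keeps the last); returns when the fingers have stopped.
- ctrl.hold(seconds).
- ctrl.solve_ik(position, orientation): joint angles nearest the present ones, or None.
- sensors.read_state(): the state.
- optics.grab_frame(name): name is "scene" or "top" or "wrist"; returns (picture, depth): 400x640x3 uint8, red, green, blue; 400x640 float32, mm along the optical axis (not along the pixel's ray), 0 where there is no reading.
- optics.camera_params(name): a dict with "mtx" (3x3 intrinsics, pixels), "R" (3x3) and "t" (3): a world point X has camera coordinates R X + t; the wrist camera has in their place "T_tool_cam" (4x4, takes a point from camera to tool coordinates, whose origin is the TCP and whose axes are the flange's). Camera axes: x right, y down, z forward; pixel columns grow to the right and rows downward; lengths in mm; the calibration is good to about 2 mm. A picture is of the moment at which its call begins: read the wrist's pose just before it. camera_params takes no time and is no camera call.
A pose or a line that the arm cannot do raises ctrl.MotionError and nothing moves.
- ctrl.finish_job(): hands the job in, once; it reports no verdict.
The state is a dict: "t": time; "q": joint angles; "qvel": joint speeds; "tau": joint torques, N m; "eef_pos": TCP position; "eef_rot": TCP orientation; "force": force on the tool from outside, world axes, zero at the start; "wrist_torque": the same for the moment, N m; "grip_width": finger opening in mm.
Only numpy, scipy, OpenCV 4.12 (cv2) and the standard library are available. Lean on these libraries where they do the work, as an engineer would, in place of code of your own. Each camera call takes 0.05 s, during which the arm holds its last target. There are 200 camera calls.

## Working session

There is one attempt and no reset: what is moved stays moved. The work goes in short steps, each a Python script; the robot and the scene stay as the last script left them, time stands still between calls to the robot, and variables do not carry over. Pictures are saved under pics/ and viewed, about 8 in all and at most 12, crops included, and the job is handed in when it is done.

```bash
ls; mkdir -p pics
python3 - <<'E'
from plant import ctrl,sensors,optics
import cv2,numpy as np
print(ctrl.tcp_to_tips); s=sensors.read_state(); print(s['t'],s['eef_pos'],s['eef_rot'],s['grip_width'])
ims=[]
for n in("scene","top"):
    p,d=optics.grab_frame(n); cv2.imwrite(f"pics/{n}0.png",p[:,:,::-1]); np.save(f"{n}_d.npy",d); ims.append(p)
    c=optics.camera_params(n); print(n,c['mtx'].round(1).tolist(),(-c['R'].T@c['t']).round(0),c['R'].round(3).tolist(), (d>0).mean())
E
```

```text
pics
25.0
0.0 [136.85790458 557.7242936  255.07960923] [[-9.71146379e-01  2.38482445e-01 -9.13137304e-04]
 [ 2.38483922e-01  9.71143929e-01 -2.21098921e-03]
 [ 3.59505638e-04 -2.36496273e-03 -9.99997139e-01]] 85.30598374961546
scene [[376.5, 0.0, 320.0], [0.0, 376.5, 201.5], [0.0, 0.0, 1.0]] [1282.  156.  679.] [[-0.194, 0.981, 0.011], [0.604, 0.129, -0.786], [-0.773, -0.146, -0.618]] 0.99616796875
top [[501.5, 0.0, 318.1], [0.0, 501.5, 204.5], [0.0, 0.0, 1.0]] [ 369.   32. 1393.] [[-0.012, -1.0, 0.003], [-0.987, 0.011, -0.16], [0.16, -0.005, -0.987]] 0.99601171875
```

View pics/scene0.png

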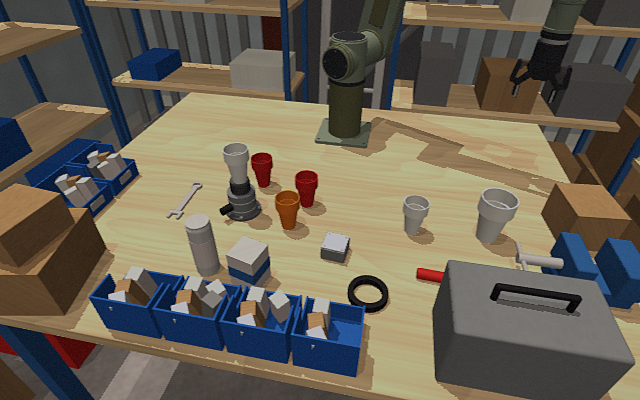

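View pics/top0.png

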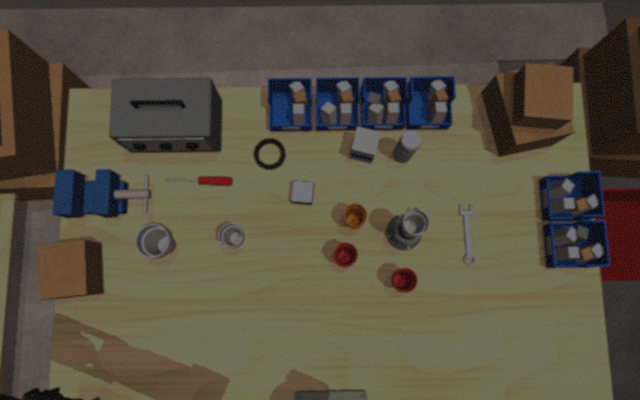

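Parked cup candidates: the white cup on the cap at scene (236,155) / top (414,222) is the one wanted. The white twin is at scene (415,213) / top (232,236). Look-alikes to leave alone are the big white cup at scene (497,213), the red cups at (262,168) and (306,187), and the orange one at (287,208).

```bash
cat > h.py <<'E'
import numpy as np,cv2
from scipy.optimize import least_squares
from plant import ctrl,sensors,optics
def cloud(n,d,T=None):
    c=optics.camera_params(n);K=c['mtx'];v,u=np.mgrid[:400,:640]
    P=np.stack([(u-K[0,2])/K[0,0]*d,(v-K[1,2])/K[1,1]*d,d],-1)
    if n=="wrist": return P@T[:3,:3].T+T[:3,3]
    return (P-c['t'])@c['R']
def wrist(name=None):
    s=sensors.read_state();T=np.eye(4);T[:3,:3]=s['eef_rot'];T[:3,3]=s['eef_pos']
    T=T@optics.camera_params("wrist")["T_tool_cam"];p,d=optics.grab_frame("wrist")
    if name: cv2.imwrite(f"pics/{name}.png",p[:,:,::-1])
    return p,d,cloud("wrist",d,T),T
def circ(xy,r=None):
    xy=xy[:,:2];m=xy.mean(0)
    if r: f=lambda p:np.hypot(*(xy-p[:2]).T)-r; x0=[*m]
    else: f=lambda p:np.hypot(*(xy-p[:2]).T)-p[2]; x0=[*m,30]
    s=least_squares(f,x0,loss='soft_l1',f_scale=1);return s.x,np.abs(s.fun).mean()
def down(yaw): # y axis (jaw) direction at angle yaw
    c,s=np.cos(yaw),np.sin(yaw);y=np.array([c,s,0]);z=np.array([0,0,-1.]);return np.stack([np.cross(y,z),y,z],1)
E
python3 - <<'E'
from h import *
g={"parked":((414,222),(236,150)),"twin":((232,236),(415,205)),"big":((154,241),(497,205)),"red1":((403,280),(262,160)),"red2":((345,255),(306,180)),"orange":((354,216),(287,200)),"jbox":((302,191),(335,240)),"can":((406,145),(200,225)),"carton":((365,142),(248,255)),"gland":((404,240),(226,210))}
for i,n in enumerate(("top","scene")):
    W=cloud(n,np.load(n+"_d.npy"))
    for k,v in g.items():
        u0,v0=v[i];B=W[max(v0-28,0):v0+28,max(u0-28,0):u0+28].reshape(-1,3);B=B[B[:,2]>8]
        if len(B)<5: print(n,k,'none');continue
        zt=np.percentile(B[:,2],97); 
        if k=='parked':zt=201
        if k in('twin','orange','red1','red2'):zt=95
        q=B[abs(B[:,2]-zt)<8]
        c,e=circ(q,32 if zt in(201,95) else None)
        print(n,k,'ztop',round(zt),'n',len(q),'box',q.min(0).round(),q.max(0).round(),'c',c.round(1),round(e,2))
    B=W.reshape(-1,3);u=g['parked'][i]
    for lo,hi in((72,104),(10,66)):
        M=np.zeros((400,640),bool);M[u[1]-25:u[1]+75,u[0]-40:u[0]+35]=1
        q=B[M.ravel()&(B[:,2]>lo)&(B[:,2]<hi)];print(n,lo,hi,len(q),q.min(0).round(),q.max(0).round())
E
python3 - <<'E'
import cv2,numpy as np
a=cv2.imread('pics/scene0.png')[120:250,180:340];b=cv2.imread('pics/top0.png')[170:300,300:460]
cv2.imwrite('pics/crop.png',np.vstack([cv2.resize(x,None,fx=2.3,fy=2.3,interpolation=2) for x in(a,b)]))
E
```

```text
top parked ztop 201 n 120 box [ 485. -240.  194.] [ 548. -177.  207.] c [ 516.9 -208. ] 1.51
top twin ztop 95 n 101 box [470. 222.  87.] [533. 285. 100.] c [500.8 253.4] 1.59
top big ztop 130 n 179 box [444. 402. 122.] [529. 488. 134.] c [486.2 445.2  41.3] 1.13
top red1 ztop 95 n 92 box [ 350. -225.   88.] [ 411. -163.  100.] c [ 381.2 -194.3] 1.51
top red2 ztop 95 n 88 box [418. -76.  88.] [519. -13.  99.] c [448.4 -43.2] 3.52
top orange ztop 95 n 107 box [ 477. -102.   87.] [582. -32. 100.] c [549.3 -70. ] 6.77
top jbox ztop 45 n 327 box [595.  39.  38.] [654.  97.  47.] c [625.7  67.7  21.9] 6.47
top can ztop 153 n 282 box [ 713. -240.  145.] [ 762. -190.  156.] c [ 737.7 -215.2   17.7] 4.97
top carton ztop 104 n 543 box [ 711. -142.   96.] [788. -66. 107.] c [ 749.3 -104.5   26.1] 7.64
top gland ztop 202 n 96 box [ 485. -240.  194.] [ 541. -177.  207.] c [ 516.7 -208.    30.5] 0.78
top 72 104 249 [ 350. -245.   72.] [ 543. -162.  104.]
top 10 66 388 [ 355. -258.   10.] [ 575. -161.   66.]
scene parked ztop 201 n 183 box [ 487. -237.  193.] [ 552. -174.  203.] c [ 518.5 -205.3] 1
[... 243 characters left out ...]
.] c [ 433.7 -190.2] 35.89
scene red2 ztop 95 n 297 box [414. -95.  87.] [584.  -9.  98.] c [501.4 -51.7] 26.62
scene orange ztop 95 n 278 box [418. -99.  87.] [584. -15.  98.] c [509.4 -54.7] 24.55
scene jbox ztop 43 n 436 box [597.  41.  35.] [659. 103.  44.] c [630.4  72.3  23.8] 6.67
scene can ztop 152 n 319 box [ 714. -237.  144.] [ 764. -187.  153.] c [ 741.2 -211.2   18.6] 4.76
scene carton ztop 102 n 748 box [ 714. -140.   94.] [792. -62. 104.] c [ 754.5 -100.3   27.3] 7.78
scene gland ztop 151 n 157 box [ 714. -221.  143.] [ 760. -187.  153.] c [ 743.6 -218.    23.9] 4.37
scene 72 104 488 [ 349. -242.   72.] [ 544. -161.  104.]
scene 10 66 753 [ 353. -370.   10.] [ 579. -162.   66.]
```

View pics/crop.png

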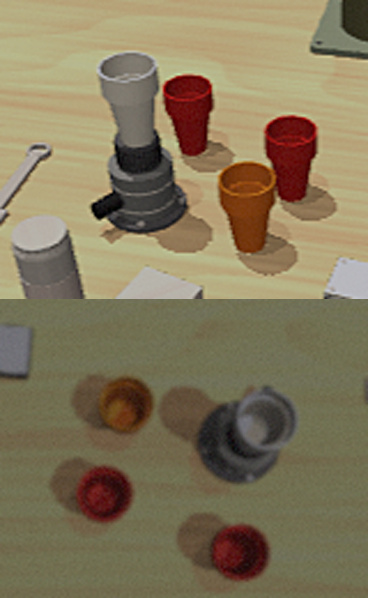

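The crop confirms it: the white cup stands on the dark ribbed cap of the grey fitting, with the gland pointing to scene-left. The red and orange cups stand free. Next I move above the parked cup, look with the wrist camera, then look at the twin from the same relative pose.

Run:
```python
from h import *
T=optics.camera_params("wrist")["T_tool_cam"];print(T.round(3).tolist(),optics.camera_params("wrist")["mtx"][0].round(1))
for nm,(x,y,z) in {"twin":(502,255,95),"parked":(517.5,-206.8,201)}.items():
    R=down(0.)
    p=np.array([x,y,z+165.])
    q=ctrl.solve_ik(p,R);print(nm,None if q is None else np.round(q,2))
    ctrl.move_ptp(p,R);ctrl.hold(.2)
    s=sensors.read_state();P,d,W,Tw=wrist("w_"+nm);np.savez("w_"+nm+".npz",d=d,T=Tw,e=s['eef_pos'])
    B=W[(abs(W[:,:,2]-z)<7)&(np.hypot(W[:,:,0]-x,W[:,:,1]-y)<45)]
    print(s['t'],s['eef_pos'].round(1),len(B))
    if len(B)>20: print(B.min(0).round(1),B.max(0).round(1),circ(B,32),circ(B))
```

```text
[[0.0, -0.954, -0.3, 75.877], [1.0, -0.0, 0.002, 1.053], [-0.002, -0.3, 0.954, -118.072], [0.0, 0.0, 0.0, 1.0]] [278.1   0.  321.7]
twin [ 0.32  0.18  1.57 -0.    1.4   0.32]
2.0333 [501.5 255.9 260. ] 610
[471.1 225.1  88. ] [533.7 288.3  97.4] (array([502.6262758 , 257.49946113]), np.float64(1.6489081455446377)) (array([502.61937043, 257.29856764,  30.32354143]), np.float64(0.72207652358376))
parked [-0.54  0.11  1.43 -0.    1.6  -0.54]
4.0167 [ 517.7 -205.8  365.7] 614
[ 486.5 -237.3  194. ] [ 549.7 -173.8  203.9] (array([ 518.1556132 , -204.94956326]), np.float64(1.6586916181376528)) (array([ 518.13339804, -205.18424809,   30.31809377]), np.float64(0.7044987132324366))
```

```bash
cat >> h.py <<'E'
def go(p,vel=150,R=None,thr=None,corr=True):
    p=np.array(p,float);off=np.zeros(3)
    h=ctrl.move_l(p,R,vel=vel,threshold=thr)
    if corr and not h:
        ctrl.hold(.15);e=p-sensors.read_state()['eef_pos']
        if 0.3<np.linalg.norm(e)<4: ctrl.move_l(p+e,R,vel=30,threshold=thr);ctrl.hold(.15)
    s=sensors.read_state();print('at',s['eef_pos'].round(2),'F',s['force'].round(1),'w',round(s['grip_width'],1),'t',round(s['t'],2),'hit',h);return h
E
python3 - <<'E'
from h import *
go([518,-205.5,240],200)
go([518,-205.5,198],60,thr=8)
ctrl.gripper_to(50,25);s=sensors.read_state();print(s['grip_width'],ctrl.tcp_to_tips,s['force'].round(1))
go([518,-205.5,340],120)
P,d,W,Tw=wrist("grip1")
L=(W-sensors.read_state()['eef_pos'])
B=L[(np.hypot(L[:,:,0],L[:,:,1])<50)&(abs(L[:,:,2])<12)];print(len(B),np.percentile(B,[2,50,98],axis=0).round(1))
np.save("grip1_L.npy",L)
E
```

```text
at [ 516.89 -204.87  237.97] F [ 1.2  0.8 -0.1] w 85.2 t 5.4 hit False
at [ 517.63 -205.29  197.41] F [ 0.2 -0.7  0.4] w 85.4 t 6.77 hit False
64.9740925518314 25.0 [-0.2  0.5  1.3]
at [ 518.35 -205.7   341.03] F [ 1.6  0.1 -1.4] w 64.8 t 8.98 hit False
7905 [[-42.1 -30.7 -11.4]
 [  1.    1.3   0.5]
 [ 43.8  30.5  10.6]]
```

View pics/grip1.png

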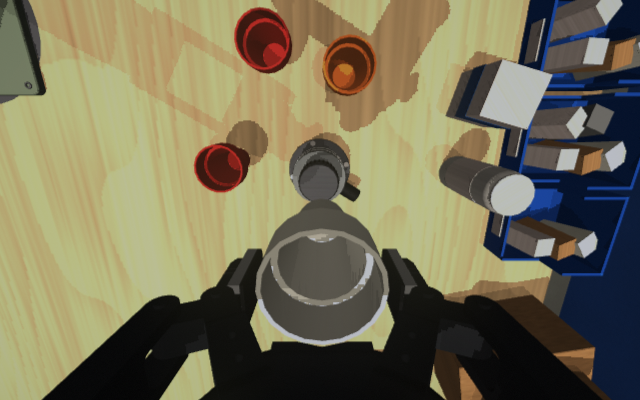

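The cup is held upright between the pads, with its rim centred at about (322,285). The cap at (320,180) is uncovered and the gland points to lower right at (352,190). Next: reading noise, rim position in the tool frame, and the cap's position.

Run:
```python
from h import *
E=[];
for i in range(10): ctrl.hold(.01);E.append(sensors.read_state()['eef_pos'])
print('noise',np.std(E,0).round(2),np.mean(E,0).round(2));m=np.mean(E,0)
P,d,W,T=wrist();s=T[:3,3]-sensors.read_state()['eef_pos']
# use mean eef for T
Tt=np.eye(4);Tt[:3,:3]=sensors.read_state()['eef_rot'];Tt[:3,3]=m;T=Tt@optics.camera_params("wrist")["T_tool_cam"]
L=cloud("wrist",d,T)-m
hsv=cv2.cvtColor(P,cv2.COLOR_RGB2HSV)
M=(hsv[...,1]<60)&(hsv[...,2]>70)&(np.hypot(L[...,0],L[...,1])<40)&(L[...,2]>-40)
B=L[M];print('ztop',np.percentile(B[:,2],[50,90,97,99.5]).round(1))
zt=np.percentile(B[:,2],97);q=B[B[:,2]>zt-3];print(len(q),q.min(0).round(1),q.max(0).round(1),circ(q),circ(q,30.7))
W=L+m
for lo,hi,r in((100,110,26),(66,74,38)):
    q=W[(W[...,2]>lo)&(W[...,2]<hi)&(np.hypot(W[...,0]-518,W[...,1]+206)<45)];print(lo,len(q))
    if len(q)>9:print(q.min(0).round(1),q.max(0).round(1),circ(q,r))
# re-evaluate earlier rims in the same way: inner+outer
for n,z,c in(("twin",95,(502.6,257.4)),("parked",201,(518.1,-205))):
    f=np.load(f"w_{n}.npz");V=cloud("wrist",f['d'],f['T']);q=V[(V[...,2]>z-4)&(V[...,2]<z+5)&(np.hypot(V[...,0]-c[0],V[...,1]-c[1])<40)]
    print(n,circ(q),np.median(q[:,2]),len(q))
```

```text
noise [0.01 0.01 0.01] [ 518.35 -205.7   341.03]
ztop [-10.8   3.6   4.3  19.4]
2564 [-37.3 -32.9   1.3] [38.1 31.2 49.9] (array([ 0.82036983, -0.42992422, 30.41962985]), np.float64(1.1003123595629833)) (array([ 0.81741972, -0.44593972]), np.float64(1.128999094243466))
100 1196
[ 488.3 -232.4  100. ] [ 540.8 -182.4  108.7] (array([ 515.79231628, -217.58096687]), np.float64(8.57303307328019))
66 799
[ 477.1 -242.8   66.2] [ 552.7 -171.5   73.3] (array([ 514.59513155, -214.72459279]), np.float64(3.8105834601500566))
twin (array([502.64363309, 257.11935612,  30.38596187]), np.float64(0.7222940167680528)) 94.94118930625774 524
parked (array([ 518.15547928, -205.37400608,   30.35963028]), np.float64(0.7073762636291712)) 201.09288543692114 530
```

```bash
cat >> h.py <<'E'
def settle():
    a=sensors.read_state()['eef_pos']
    for i in range(10):
        ctrl.hold(.1);b=sensors.read_state()['eef_pos']
        if np.linalg.norm(a-b)<.03: break
        a=b
    return b
E
python3 - <<'E'
from h import *
go([502,297,300],220)
for p in([502,297,300],[502,257.3,260]):
    ctrl.move_l(p,vel=100);m=settle();P,d,W,T=wrist("twin_%d"%p[1])
    q=W[(W[...,2]>91)&(W[...,2]<100)&(np.hypot(W[...,0]-502,W[...,1]-257)<40)];print(m.round(2),sensors.read_state()['t'],len(q),circ(q),np.ptp(q,0).round())
E
```

```text
at [501.79 297.51 299.84] F [ 0.7  0.3 -0.4] w 64.9 t 12.16 hit False
[502.   297.01 299.99] 12.8583 172 (array([502.6407433 , 257.10637503,  30.53921748]), np.float64(0.7382156678178317)) [61. 25.  6.]
[502.   257.29 259.99] 14.625 362 (array([502.67839922, 257.13582187,  30.35211872]), np.float64(0.7179609797336969)) [63. 50.  6.]
```

View pics/twin_257.png

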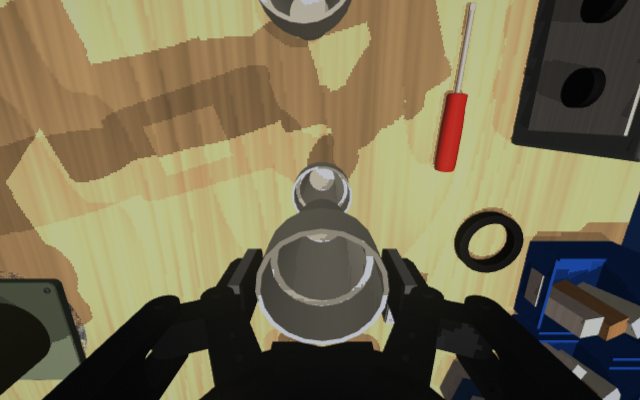

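The twin's rim is at (322,188) in the picture, reading (502.7,257.1) from both poses, and the held cup is in front of it. Now the descent, watching the force.

Run:
```python
from h import *
x,y=501.85,257.5
ctrl.move_l([x,y,200],vel=120);print(settle().round(2),sensors.read_state()['force'].round(2))
f0=sensors.read_state()['force']
for z,v in((150,60),(128,30),(112,15)):
    h=ctrl.move_l([x,y,z],vel=v,threshold=6);s=sensors.read_state();print(h,s['eef_pos'].round(2),(s['force']-f0).round(1),s['wrist_torque'].round(2),s['t'])
    if h:break
```

```text
[501.84 257.49 199.96] [-0.15 -0.23 -0.13]
False [502.25 257.66 150.45] [-0.3  0.3 -0.3] [-0.04  0.02 -0.05] 17.0583
False [501.99 257.54 128.13] [ 0.6  0.4 -0.7] [ 0.05 -0.02 -0.03] 17.9417
True [502.2  257.6  121.74] [-0.6  0.1  4. ] [-0.05 -0.02 -0.02] 18.525
```

Run:
```python
from h import *
h=ctrl.move_l([501.85,257.5,118.5],vel=10,threshold=10);s=sensors.read_state();print(h,s['eef_pos'].round(2),s['force'].round(1))
x,y,z=s['eef_pos'];ctrl.move_l([501.85,257.5,121.2],vel=20)
ctrl.gripper_to(85,25);settle()
ctrl.move_l([501.85,257.5,180],vel=60)
ctrl.move_l([501.85,257.5,260],vel=150);m=settle()
P,d,W,T=wrist("nest");print(sensors.read_state()['t'],sensors.read_state()['grip_width'])
q=W[(W[...,2]>120)&(W[...,2]<131)&(np.hypot(W[...,0]-502,W[...,1]-257)<40)];print(len(q),circ(q),np.median(q[:,2]))
# plane tilt of rim
A=np.c_[q[:,:2]-q[:,:2].mean(0),np.ones(len(q))];print('tilt deg',np.degrees(np.linalg.lstsq(A,q[:,2],rcond=None)[0][:2]).round(1))
p,dd=optics.grab_frame("scene");cv2.imwrite("pics/nest2.png",cv2.resize(np.hstack([p[150:270,360:480],p[150:270,190:310]]),None,fx=3,fy=3)[:,:,::-1])
```

```text
True [502.31 257.73 121.73] [-1.1  0.1  4.9]
23.0917 85.26092231390915
697 (array([502.9267214 , 257.46221985,  30.31903037]), np.float64(0.7258982802415835)) 124.97729192563969
tilt deg [0.3 0.7]
```

View pics/nest2.png

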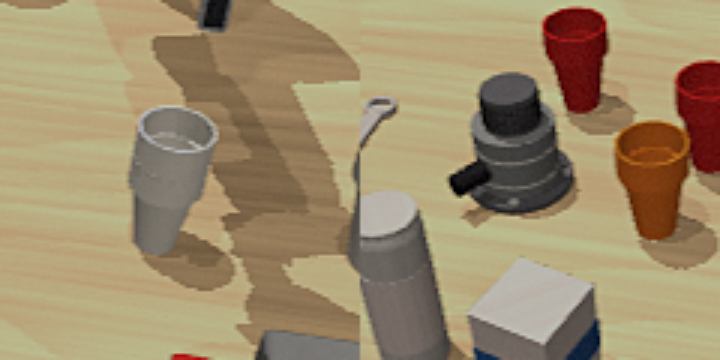

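The cup is nested: its rim is at z 125.0 and level, and the twin has moved by less than 0.5 mm. Now I measure the cap and grip it.

Run:
```python
from h import *
ctrl.move_l([501.85,257.5,290],vel=200)
ctrl.move_ptp([518,-206,272],down(0.));m=settle()
P,d,W,T=wrist("cap")
q=W[(W[...,2]>102)&(W[...,2]<110)&(np.hypot(W[...,0]-518,W[...,1]+206)<45)]
f=W[(W[...,2]>67)&(W[...,2]<73.5)&(np.hypot(W[...,0]-518,W[...,1]+206)<50)]
for n,a,r in(("cap",q,26),("drum",f,38)):
    (c,rr)=cv2.minEnclosingCircle(a[:,:2].astype(np.float32));mm=(np.percentile(a[:,:2],.5,0)+np.percentile(a[:,:2],99.5,0))/2
    print(n,len(a),np.round(c,1),round(rr,1),'mid',mm.round(1),'mean',a.mean(0).round(1),np.ptp(a,0).round(1))
c=optics.camera_params("top");p,d2=optics.grab_frame("top");V=cloud("top",d2);a=V[(V[...,2]>100)&(V[...,2]<112)&(np.hypot(V[...,0]-518,V[...,1]+206)<45)];print('top',a.mean(0).round(1),len(a))
p,d2=optics.grab_frame("scene");V=cloud("scene",d2);a=V[(V[...,2]>102)&(V[...,2]<112)&(np.hypot(V[...,0]-518,V[...,1]+206)<45)];print('scene',a.mean(0).round(1),len(a))
print(m.round(2),sensors.read_state()['t'])
```

```text
cap 1796 [ 514.8 -208.8] 26.1 mid [ 514.9 -208.4] mean [ 514.9 -207.6  106.1] [51.4 51.1  6.1]
drum 1080 [ 514.9 -208.6] 37.8 mid [ 514.7 -205.2] mean [ 515.4 -194.4   70.2] [75.  71.5  5.2]
top [ 504.2 -224.6  105.6] 67
scene [ 517.5 -206.7  106.1] 188
[ 517.97 -206.04  271.97] 26.1917
```

Run:
```python
from h import *
x,y=514.1,-208.9
ctrl.move_l([x,y,130],vel=170);settle()
h=ctrl.move_l([x,y,98],vel=60,threshold=8);print(h,settle().round(2));f0=sensors.read_state()['force']
ctrl.gripper_to(40,40);ctrl.hold(.2);s=sensors.read_state();print(s['grip_width'],s['eef_pos'].round(2),(s['force']-f0).round(2),s['t'],s['q'].round(3))
t=s['t'];q0=s['q'];np.save('q0.npy',q0)
for k in range(1,5):
    q=q0.copy();q[5]-=np.radians(6*k)   # yaw + = CCW from above
    ctrl.set_joints(q);ctrl.hold(.1);s=sensors.read_state()
    yaw=np.degrees(np.arctan2(s['eef_rot'][1,1],s['eef_rot'][0,1]))
    print(k,'yaw',yaw.round(1),'F',s['force'].round(1),'T',s['wrist_torque'].round(2),'tau6',s['tau'][5].round(2),s['eef_pos'].round(1),round(s['t'],2))
    if abs(s['wrist_torque'][2])>.8: break
```

```text
False [ 514.1  -208.89   97.99]
51.4008123399133 [ 514.31 -209.02   98.23] [0.07 1.04 1.3 ] 30.3667 [-0.542  0.346  1.723 -0.     1.072 -0.542]
1 yaw 5.9 F [0.3 0.9 1.8] T [ 0.    0.11 -0.01] tau6 -0.02 [ 514.3 -209.    98.2] 30.72
2 yaw 11.8 F [-0.2  0.6  2.8] T [ 0.23  0.2  -0.2 ] tau6 -0.18 [ 514.1 -208.7   98.2] 31.07
3 yaw 17.8 F [-2.2  1.2  3.8] T [ 0.28  0.37 -0.87] tau6 -0.84 [ 514.  -208.8   98.2] 31.42
```

A firm stop builds up by about 15° counter-clockwise, so that is the wrong way. Reversing now.

Run:
```python
from h import *
q0=np.load('q0.npy')
for a in [0,-15,-30,-45,-52,-56,-60,-63,-66,-69,-72,-75]:
    q=q0.copy();q[5]-=np.radians(a)
    ctrl.set_joints(q);ctrl.hold(.1);s=sensors.read_state()
    yaw=np.degrees(np.arctan2(s['eef_rot'][1,1],s['eef_rot'][0,1]))
    print(a,'yaw',yaw.round(1),'F',s['force'].round(1),'T',s['wrist_torque'].round(2),s['eef_pos'].round(1),round(s['t'],2))
    if abs(s['wrist_torque'][2])>.6: break
```

```text
0 yaw 0.1 F [0.4 0.2 0.2] T [-0.09 -0.1   0.02] [ 514.7 -209.3   98.3] 31.92
-15 yaw -14.8 F [0.4 0.5 0.8] T [ 0.01 -0.03 -0.03] [ 514.4 -209.    98.2] 32.38
-30 yaw -29.8 F [-0.5  0.4  0.9] T [0.05 0.04 0.02] [ 514.3 -209.    98.2] 32.83
-45 yaw -44.8 F [ 0.5 -0.  -0. ] T [-0.03 -0.01 -0.01] [ 514.3 -209.    98.2] 33.29
-52 yaw -51.8 F [-0.1 -0.2  1.5] T [ 0.05 -0.05 -0.02] [ 514.3 -209.    98.2] 33.64
-56 yaw -55.9 F [-0.7 -0.5  0.2] T [ 0.05  0.03 -0.03] [ 514.3 -209.    98.2] 33.99
-60 yaw -59.9 F [ 2.3  0.6 -0.1] T [ 0.07 -0.47  0.09] [ 514.8 -209.    98.3] 34.34
-63 yaw -62.9 F [ 5.5  1.1 -2. ] T [ 0.09 -0.88  0.43] [ 515.  -209.1   98.4] 34.69
-66 yaw -65.9 F [ 3.7 -1.  -1.1] T [-0.21 -0.58  0.78] [ 514.4 -209.4   98.4] 35.04
```

Run:
```python
from h import *
q=np.load('q0.npy');q[5]-=np.radians(-63)
ctrl.set_joints(q);p=settle();s=sensors.read_state();print(p.round(2),s['force'].round(1),s['wrist_torque'].round(2))
h=ctrl.move_l([514.2,-208.95,103.5],vel=20,threshold=12);s=sensors.read_state();print(h,s['eef_pos'].round(2),s['force'].round(1),s['grip_width'],s['t'])
if not h:
    h=ctrl.move_l([514.2,-208.95,130],vel=50,threshold=12);s=sensors.read_state();print(h,s['eef_pos'].round(2),s['force'].round(1))
    if not h:
        ctrl.move_l([514.2,-208.95,168],vel=80);print(settle().round(2))
        P,d,W,T=wrist();p,_=optics.grab_frame("scene");a=cv2.resize(p[130:260,180:320],(560,520))
        cv2.imwrite("pics/lift.png",np.hstack([a,P[60:320:1,200:440:1]] if 0 else [a])[:,:,::-1]);s=sensors.read_state();print(s['force'].round(2),s['grip_width'],s['eef_rot'][:,2].round(4),s['t'])
```

```text
[ 514.26 -208.86   98.38] [2.8 1.  0.8] [ 0.09 -0.4   0.05]
False [ 514.15 -208.95  103.67] [ 2.9 -0.2 -0.4] 51.17756040129983 35.8083
False [ 513.78 -208.74  129.89] [-0.1 -0.4 -1.1]
[ 514.21 -208.94  168.02]
[ 0.02 -0.11 -0.53] 51.41566729822472 [ 6.e-04 -3.e-04 -1.e+00] 38.2167
```

View pics/lift.png

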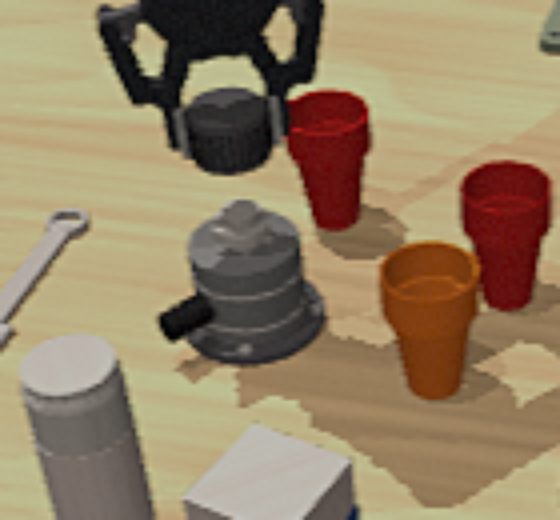

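The cap is off the thread and held between the pads, with the bare bayonet visible at about (240,215). One last check of the cap's height and tilt, and of the nested cup, then hand in.

Run:
```python
from h import *
P,d,W,T=wrist();q=W[(abs(W[...,2]-176)<6)&(np.hypot(W[...,0]-514.2,W[...,1]+209)<20)]
A=np.c_[q[:,:2]-q[:,:2].mean(0),np.ones(len(q))];print(len(q),np.median(q[:,2]),'tilt',np.degrees(np.linalg.lstsq(A,q[:,2],rcond=None)[0][:2]).round(1))
p,d=optics.grab_frame("scene");V=cloud("scene",d);q=V[(abs(V[...,2]-125)<6)&(np.hypot(V[...,0]-502,V[...,1]-257)<45)];print('nested scene',circ(q,32),len(q),q[:,2].max())
s=sensors.read_state();print(s['eef_pos'].round(2),s['grip_width'],s['t'])
if len(A)>50 and abs(s['grip_width']-51.4)<1: ctrl.finish_job()
```

```text
5062 176.11570246365005 tilt [0.5 0.3]
nested scene (array([503.36641269, 256.9820339 ]), np.float64(1.5460808900041374)) 160 128.5498657389338
[ 514.19 -208.97  168.02] 51.31412594472541 38.3167
the job is handed in; nothing more can be done
```

The job is done and handed in at 38.3 s, with the cap still held in the gripper.

- **Cup:** I nested the parked cup in its twin. The rim reads z 125.0 mm and level to under 1°, so it is fully home. The twin's position reads within about 0.5 mm of where it stood.
- **Cap:** Turning counter-clockwise hit a firm stop by about 15°. Turning clockwise ran freely to the other stop at about 63°. I eased off a little and it lifted straight off.
- **Final hold:** The cap's top is at z 176.1 mm, up from 106, so it is lifted 70 mm. It is tilted 0.5° or less and clear of everything.

No check failed. The cameras disagreed by 2–3 mm in absolute position, so I placed the cup using the wrist camera relative to the gripper. The wrist force readings I took stayed under 7 N, and I saw no contact with any of the other objects.

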